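Pin the tool rest of a small grinding rig with a quarter-turn thumbscrew

TASK

On the small grinding rig, slide the loose tool rest along its guides until its slot lies over the window in the bracket. Take the winged thumbscrew from the wooden stand, put it in the rest's slot and, pressing lightly and shifting rest and screw together along the guides, feel for the slot of the hidden nut plate; let the screw go through both until its flange sits on the rest, turn it a quarter turn clockwise (seen from above) so that its cross pin locks underneath, and let go. Force nothing (keep pushes under 30 N) and leave the other bolt and everything else on the bench where they are.

Things in the scene. Friction and masses are not known exactly. Their poses are not given: they have to be found in the camera images.
- rig_window (a point): Window in the rig's fixed 4 mm thick bracket. Point: its centre, on the bracket's top face, 60 mm above the bench; x along the guides to the wheel, y across, z up. Window 36 (x) by 25.5 mm (y). Rails at y +-26 to 34 mm stand 6 mm high. An end bar (10 mm high) starts at x +69 mm; the fixed 100 mm wheel beyond has its axle at x +132 mm, its top 125 mm above the bench.
- rest_slot (a point): Slot, 11 (x) by 23.5 mm (y), through the loose tool rest (dark steel, about 0.45 kg), which slides on the bracket with 0.75 mm play each side. Point: slot centre on top of its 8 mm base plate, 68 mm above the bench; axes as rig_window. Plate 110 by 50 mm, x -55 to +55. Starts 32 to 47 mm short of the window's centre. A step and tongue in front (x 45 to 66 mm) rise 14 mm above this point.
- rest_lip (a point): Centre of the upright lip at the rest's rear end (robot side): a wall 8 mm thick (x), 50 mm wide (y), 20 mm high, from 68 to 88 mm above the bench. Push it from behind along +x. Its rear face is 4 mm behind this point; this point is 51 mm behind rest_slot.
- screw_wing (a point): Winged steel thumbscrew, about 80 g, wing up in one hole of the stand. Point: centre of the flat wing, 9 mm thick (x), 30 mm wide (y), 30 mm high, z up. A flange 30 mm across lies below: its top 17 mm, its underside 21 mm below the point. Under it a 9 mm shank 32 mm long, the last 5 mm tapering to 5.6 mm, with a cross pin along y, parallel to the wing. Half a turn makes no difference.
- screw_pin (a point): Centre of the thumbscrew's cross pin, on the shank's axis, 22.5 mm below the flange's underside, 43.5 mm below the wing's centre. A round-ended rod 6 mm thick, 20 mm long along y. With the flange on the rest it is 14.5 mm below rig_window, 1.5 mm clear under the nut plate.
- rig: The fixed rig, origin on the bench right under rig_window, same axes. Hidden under the bracket is a nut plate, top 56 mm above the bench, 6 mm thick, slot 12 (x) by 23.5 mm (y). It is clamped anywhere up to 8 mm either way along x from the window's centre; no reading gives it, it must be felt. Blocks under it let the pin turn clockwise (from above) about 98 degrees to a stop, only 20 the other way.
- stand: Fixed wooden stand, 70 (x) by 170 (y) by 42 mm high, origin under its centre. Two holes 23 mm across at y -50 and +50 mm: the thumbscrew hangs in one by its flange (a few mm play), a plain bolt in the other.
- bolt_head (a point): Plain round-headed knob bolt, the other thing in the stand: head 25 mm across and 18 mm high, point at its centre. To be left alone.
- wheel_grey: loose grey abrasive wheel lying flat, 64 mm across, 20 mm high, bystander
- wheel_pink: loose pink abrasive wheel, 72 mm across, 30 mm high, bystander
- wheel_brown: loose brown abrasive wheel, 80 mm across, 16 mm high, bystander
- wheel_black: loose black abrasive wheel, 64 mm across, 24 mm high, bystander
- spanner: loose spanner lying on the bench, bystander
- brush: loose hand brush lying on the bench, bystander
Mind the look-alikes: they are no part of the job. Of the things shaped like the part that bears rest_slot, the dark steel one is meant.

How it is judged:
On the way, in this order (a step that is already met when the one before it is completed fails the run):
1. the rest is slid along until its slot lies over the bracket's window (centres within 14 mm) (horizontal distance between rest_slot and rig_window below 0.014 m and not (z of screw_pin in the frame of rig_window between -0.0165 and -0.0127 m and horizontal distance between screw_pin and rig_window below 0.014 m and horizontal distance between screw_pin and rest_slot below 0.004 m and angle between screw_pin's own z axis and vertical below 0.12 rad)), for 0.1 s.
2. the thumbscrew is through the rest and the nut plate, its cross pin below, not yet turned (z of screw_pin in the frame of rig_window between -0.0165 and -0.0127 m and horizontal distance between screw_pin and rig_window below 0.014 m and horizontal distance between screw_pin and rest_slot below 0.004 m and angle between screw_pin's own z axis and vertical below 0.12 rad and not (angle between the y axis of screw_pin and the y axis of rig_window, either way round above 1.13 rad)), for 0.05 s.
3. the thumbscrew is turned a quarter turn (at least 65 degrees) (horizontal distance between each of rest_slot, screw_pin and rig_window below 0.014 m and z of screw_pin in the frame of rig_window between -0.0165 and -0.0127 m and horizontal distance between screw_pin and rest_slot below 0.004 m and angle between screw_pin's own z axis and vertical below 0.12 rad and angle between the y axis of screw_pin and the y axis of rig_window, either way round above 1.13 rad), for 0.2 s.
At the end, for the whole second after the job is handed in: Thumbscrew upright (0.12 rad) through rest and nut plate, within 4 mm of the rest slot's centre and 14 mm of the window's, flange down on the rest (pin centre 12.7 to 16.5 mm below the bracket's top), turned at least 65 degrees across the slots; rest and screw let go and still (all of step 3 and linear speed of each of screw, rest below 0.02 m/s and contact force between screw and the fingers below 0.1 N and contact force between rest and the arm below 0.1 N); the robot touches nothing.
It fails at once if the rest is pushed against the rig with more than 40 N (contact force between rest and rig above 40 N).
It fails at once if the thumbscrew is pressed against the rest or the rig with more than 40 N (contact force between screw and rest above 40 N or contact force between screw and rig above 40 N).
It fails at once if the plain bolt or a bystander is moved by more than 25 mm (distance of any of bolt_head, wheel_grey, wheel_pink, wheel_brown, wheel_black, spanner, brush from where it was at the start of the episode above 0.025 m).
It also fails if it takes over 72 s, if anything falls off the work surface, if the arm or the gripper's body presses on something with over 40 N, if the wrist force passes 120 N, or if a joint passes its speed limit or range.

ROBOT

A 6-joint arm with a two-finger parallel gripper is mounted at the origin on the work surface. World frame = base frame: x ahead of the robot, y to its left, z up, the work surface at z = 0. Lengths are in m, angles in rad, forces in N, time in s.
With the tool pointing down it reaches from about 0.325 to 0.775 m from the base axis. Payload 9.3 kg.
Tool frame: the origin (TCP) lies midway between the tips of the shut fingers; the grasp point (between the pads) lies 19 mm behind it; z points along the fingers, y is the direction in which the jaws open and shut (so a half turn about z gives the same grasp; the last joint's range is limited). The gripper opens to 85 mm and grips with 20 to 120 N. Pads are 22 mm wide; open, the fingers measure 114 mm over their backs; the gripper's body (76 mm by 85 mm) begins 54 mm behind the grasp point. The pads swing forward as they close: fully open they stand 13 mm farther back than shut.
Start: joints at [1.016, 0.259, 0.021, 1.334, 0, 1.418], TCP at [0.215, 0.506, 0.231] pointing down, gripper open.
Joint ranges: [-3.04, 3.04], [-0.91, 1.82], [-1.04, 1.36], [-1.92, 1.95], [-1.52, 1.45], [-3.14, 3.14]. Speed limits (rad/s): [2.22, 2.22, 2.79, 3.14, 3.14, 3.14].

INTERFACE

Orientations are given as [roll, pitch, yaw] about the fixed x, y, z axes, in that order (R = Rz(yaw) Ry(pitch) Rx(roll)).
In Python, from cell import readout, read_camera, camera_params, order, spotter gives the robot as it stands.
- The arm moves only by the tool apply_moves, never from a script. Its argument "deltas" is a list that holds one entry, the list of rows, each a list of 6 numbers: the shift along the tool's x, y, z in cm, then the turn, a rotation vector about the tool's x, y, z in degrees. A call has 1 to 20 rows; each row shifts and turns the commanded pose from where the row before left it, along the tool's axes as they then stand; what a row does not reach is not made up. A row lasts 1/10 s, in which the tool goes at most 50 mm and 8.59 degrees, less where a joint would pass 70% of its speed; a pose out of reach is approached as far as the arm can. A call with a gripper value outside its range is refused whole. "grip" is the closure, from 0 (fully open) to 1 (shut), set as the call begins (left out, the last holds). The fingers move at their own pace and stop on an object; "grip_force" is the grip in N (left out, the last holds). Time passes only in rows, so rows that do not move let the fingers close. It gives the time, the measured TCP pose, the force and the opening at its end, in the units of the state.
- readout.observe(): the state, without advancing time (a new reading comes with each control period).
- read_camera(name): name is "scene" or "top"; returns the picture (384x512x3 uint8, blue, green, red); there is no depth.
- camera_params(name): a dict with "K" (3x3 intrinsics, pixels), "eye" and "orientation" of the camera in the world. Camera axes: x right, y up, looking along -z (the intrinsics and any distortion apply to the point x, -y, -z); pixel columns grow to the right and rows downward; lengths in m; the calibration is good to about 2 mm. A picture is of the moment at which its call begins. camera_params takes no time and is no camera call.
- order.hand_in(): hands the job in, once; it reports no verdict.
Trained networks look in the newest picture that a camera, given by its name, has taken for a name from the list of things; names that differ only in an ending like _2 or _b are one class to them, and where a whole thing is asked for, a point or a joint stands for the part that bears it (a point fixed in the world has none). Each returns a list of dicts, best first, with "p" (0 to 1); they miss things now and then, are a little off and sometimes report something else, mostly with a low value. They report only what shows in the picture. A call takes as long as a camera call. They do not tell look-alikes from the thing itself.
- spotter.look_for(camera, target): "box" ([left, top, width, height] in pixels, round what is visible of it).
- spotter.trace(camera, target): "mask" (384x512 bool, what is visible of it) and "box" ([left, top, width, height] in pixels, round what is visible of it).
- spotter.place_of(camera, target): "position" ([row, column] in pixels: a listed point, or the origin of a listed thing).
The state is a dict: "time_s": time; "q": joint angles; "qvel": joint speeds; "joint_torque": joint torques, N m; "tcp_pos": TCP position; "orientation": TCP orientation; "contact_force": force on the tool from outside, world axes, zero at the start; "ft_torque": the same for the moment, N m; "opening": finger opening in m.
Only numpy, scipy, OpenCV 4.12 (cv2) and the standard library are available. Lean on these libraries where they do the work, as an engineer would, in place of code of your own. Each camera call takes 0.05 s, during which the arm holds its last target.

## Working session

There is one attempt and no reset: what is moved stays moved. The work goes in short steps, Python scripts to look and compute and a tool call to move; the robot and the scene stay as the last step left them, time stands still between calls to the robot, and variables do not carry over. Pictures are saved under pics/ and viewed, and the job is handed in when it is done.

Besides the shell and the picture viewer there is one more tool, called after "Emit:" as name([rows], argument=value, ...), one row to a line, values as JSON. apply_moves: Moves the arm, as the interface text tells. Its arguments: {"type":"object","properties":{"deltas":{"type":"array","items":{"type":"array","items":{"type":"array","items":{"type":"number"}}}},"grip":{"type":"number"},"grip_force":{"type":"number"}},"required":["deltas"]}

```bash
mkdir -p pics; ls; python3 - <<'E'
from cell import readout, read_camera, camera_params, order, spotter
import cv2, numpy as np
print(readout.observe())
for n in ("scene","top"):
    im=read_camera(n); cv2.imwrite(f"pics/{n}0.png",im); p=camera_params(n); print(n,p)
    for t in ("rig_window","rest_slot","rest_lip","screw_wing","screw_pin","rig","stand","bolt_head"):
        print(t,[(np.round(d["position"],1).tolist(),round(d["p"],2)) for d in spotter.place_of(n,t)])
E
```

```text
pics
{'time_s': 0.0, 'q': array([1.01642806e+00, 2.59190520e-01, 2.07428309e-02, 1.33371194e+00,
       9.24724666e-07, 1.41818948e+00]), 'qvel': array([-0.00034143,  0.00163728, -0.00045957,  0.00038839,  0.00073771,
       -0.00060221]), 'joint_torque': array([-1.75928693e-03, -5.55639803e+01,  3.44534612e+01,  1.36375529e-02,
       -4.80575272e-04, -2.69676121e-06]), 'tcp_pos': array([0.21492309, 0.50594952, 0.23065963]), 'orientation': array([-3.14024534e+00, -2.08156058e-04,  2.73983109e+00]), 'contact_force': array([-0.49956535,  0.54184435, -0.0302221 ]), 'ft_torque': array([-0.04308343,  0.01186951,  0.01603202]), 'opening': 0.08560624628936571}
scene {'K': array([[385.06890229,   0.        , 261.20930984],
       [  0.        , 385.06890229, 195.93851327],
       [  0.        ,   0.        ,   1.        ]]), 'eye': array([1.17560335, 0.00304254, 0.68974259]), 'orientation': array([ 0.82165753, -0.00637757,  1.55805427])}
rig_window [([223.1, 226.4], 0.68)]
rest_slot [([170.2, 217.2], 0.97), ([207.1, 218.3], 0.93), ([163.6, 329.0], 0.75), ([210.0, 359.9], 0.47)]
rest_lip [([
[... 208 characters left out ...]
ad [([211.0, 359.8], 0.51), ([204.4, 317.6], 0.44)]
top {'K': array([[388.36792057,   0.        , 255.72110884],
       [  0.        , 388.36792057, 195.76777359],
       [  0.        ,   0.        ,   1.        ]]), 'eye': array([ 0.3339439 , -0.00306234,  1.23954302]), 'orientation': array([ 0.15661007,  0.00488662, -1.58806128])}
rig_window [([173.0, 278.8], 0.79)]
rest_slot [([255.7, 288.5], 0.9), ([271.6, 191.1], 0.62)]
rest_lip [([270.2, 168.3], 0.92), ([200.3, 285.5], 0.78), ([257.3, 305.8], 0.55)]
screw_wing [([193.6, 204.3], 0.63)]
screw_pin [([196.9, 208.5], 0.66), ([194.3, 204.0], 0.62)]
rig [([174.2, 274.0], 0.93)]
stand [([196.7, 192.4], 0.68)]
bolt_head [([188.9, 171.8], 0.44)]
```

```bash
python3 - <<'E'
import cv2
a=cv2.imread("pics/scene0.png"); b=cv2.imread("pics/top0.png")
cv2.imwrite("pics/s0c.png",cv2.resize(a[130:290,150:410],None,fx=3,fy=3,interpolation=cv2.INTER_CUBIC))
cv2.imwrite("pics/t0c.png",cv2.resize(b[100:300,140:340],None,fx=3,fy=3,interpolation=cv2.INTER_CUBIC))
E
```

```text
(no output)
```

View pics/scene0.png

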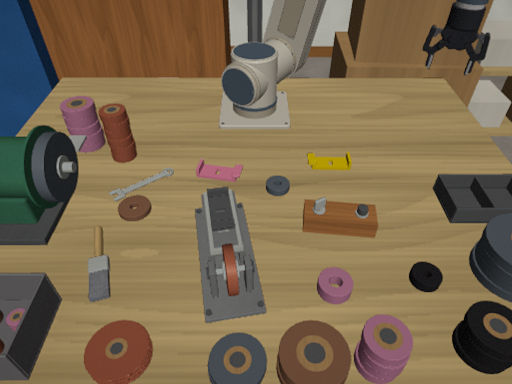

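View pics/top0.png

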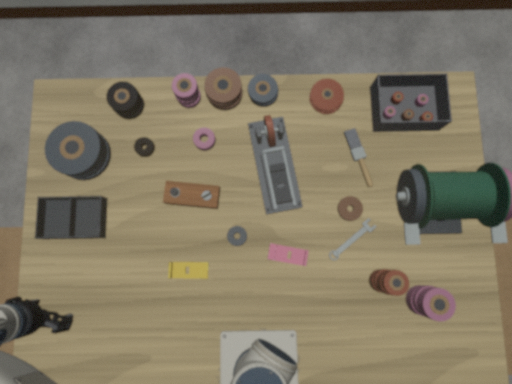

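```bash
sleep 1
```

```text
(no output)
```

View pics/s0c.png

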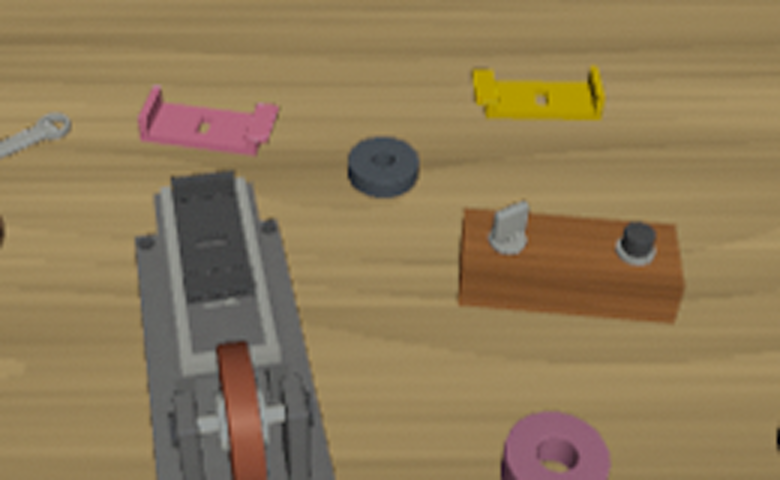

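View pics/t0c.png

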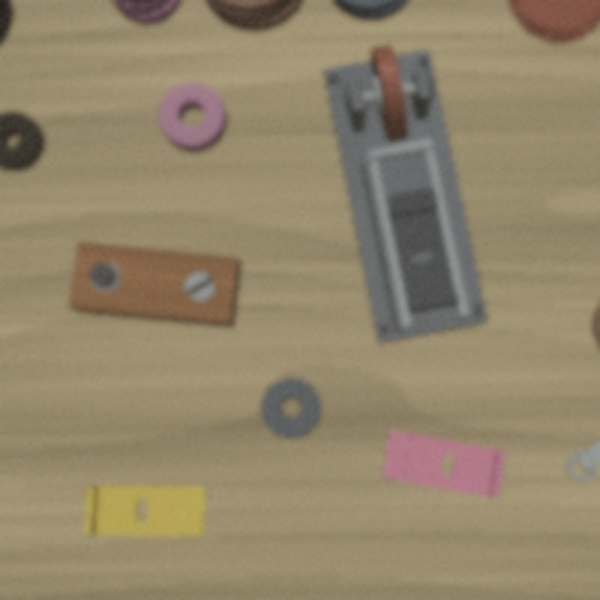

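The dark rest sits in the rig, with its slot at about scene (220,211) and top (281,186). The pink (218,170) and yellow (330,162) rests lying on the bench in the scene view are the look-alikes. The winged screw is at scene (319,206) and top (206,195). The plain bolt is at scene (362,210) and top (174,191).

```bash
cat > h.py <<'E'
import numpy as np, cv2
from scipy.spatial.transform import Rotation as R
from cell import readout, read_camera, camera_params, order, spotter
def ray(n,rc):
    p=camera_params(n);K=p["K"]
    u=np.array([(rc[1]-K[0,2])/K[0,0],-(rc[0]-K[1,2])/K[1,1],-1.])
    return p["eye"],R.from_euler("xyz",p["orientation"]).apply(u)
def atz(n,rc,z):
    e,d=ray(n,rc); return e+d*(z-e[2])/d[2]
def proj(n,P):
    p=camera_params(n);K=p["K"]
    c=R.from_euler("xyz",p["orientation"]).inv().apply(np.atleast_2d(P)-p["eye"])
    return np.c_[K[1,2]-K[1,1]*c[:,1]/-c[:,2], K[0,2]+K[0,0]*c[:,0]/-c[:,2]]
E
python3 - <<'E'
from h import *
L=[("scene","slot",(210.7,220),.068),("top","slot",(186,281),.068),
("scene","win",(223.1,226.4),.06),("top","win",(173,278.8),.06),
("scene","rig",(246.4,224.9),.0),("top","rig",(174.2,274),.0),
("scene","lip",(190.9,216.1),.078),("top","lip",(200.3,285.5),.078),
("scene","wing",(202.4,318.7),.063),("top","wing",(193.6,204.3),.063),
("scene","stand",(223.6,336.9),.0),("top","stand",(196.7,192.4),.0),
("scene","bolt",(211,359.8),.051),("top","bolt",(190,174),.051)]
for n,t,rc,z in L: print(n,t,np.round(atz(n,rc,z),4))
for n in("scene","top"):
  for t in("rig","rest_slot","screw_wing","stand"):
    for d in spotter.trace(n,t): print(n,t,d["box"],round(d["p"],2))
E
python3 - <<'E'
import cv2
a=cv2.imread("pics/scene0.png"); b=cv2.imread("pics/top0.png")
cv2.imwrite("pics/s0d.png",cv2.resize(a[180:280,180:280],None,fx=6,fy=6,interpolation=cv2.INTER_CUBIC))
cv2.imwrite("pics/t0d.png",cv2.resize(b[115:215,230:330],None,fx=6,fy=6,interpolation=cv2.INTER_CUBIC))
E
```

```text
scene slot [ 0.5559 -0.0789  0.068 ]
top slot [ 0.5479 -0.0785  0.068 ]
scene win [ 0.587  -0.0631  0.06  ]
top win [ 0.5905 -0.0733  0.06  ]
scene rig [ 0.6042 -0.0689  0.    ]
top rig [ 0.5998 -0.0612  0.    ]
scene lip [ 0.4998 -0.0911  0.078 ]
top lip [ 0.5019 -0.0903  0.078 ]
scene wing [0.5249 0.1505 0.063 ]
top wing [0.5294 0.1573 0.063 ]
scene stand [0.5345 0.2008 0.    ]
top stand [0.5304 0.2043 0.    ]
scene bolt [0.542  0.2462 0.051 ]
top bolt [0.5444 0.2532 0.051 ]
scene rig [194.8, 190.3, 71.1, 132.0] 0.85
scene rig [312.7, 196.7, 13.7, 15.9] 0.43
scene rest_slot [308.3, 150.9, 44.2, 17.8] 0.82
scene rest_slot [194.3, 158.1, 46.9, 23.2] 0.74
scene rest_slot [206.7, 183.5, 28.6, 46.9] 0.63
scene rest_slot [313.9, 197.3, 13.3, 14.9] 0.53
scene screw_wing [311.4, 196.9, 18.0, 19.8] 0.48
scene screw_wing [198.3, 189.9, 68.8, 130.5] 0.22
scene stand [302.3, 198.3, 76.5, 39.9] 0.8
top rig [245.6, 112.7, 56.3, 100.7] 0.97
top rest_slot [270.8, 164.8, 21.5, 39.9] 0.81
top rest_slot [266.5, 243.9, 42.1, 22.1] 0.76
top rest_slot [169.4, 264.1, 41.8, 14.3] 0.6
top screw_wing [199.5, 192.9, 11.3, 8.3] 0.63
top stand [162.9, 181.3, 58.6, 24.6] 0.72
```

```bash
sleep 1
```

```text
(no output)
```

View pics/s0d.png

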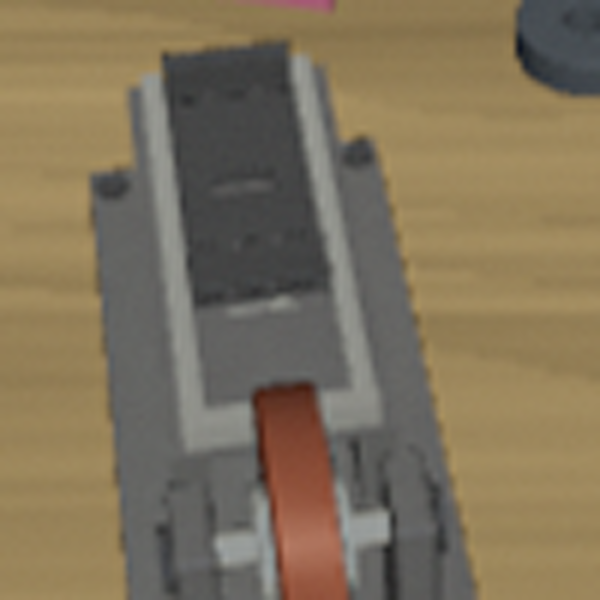

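View pics/t0d.png

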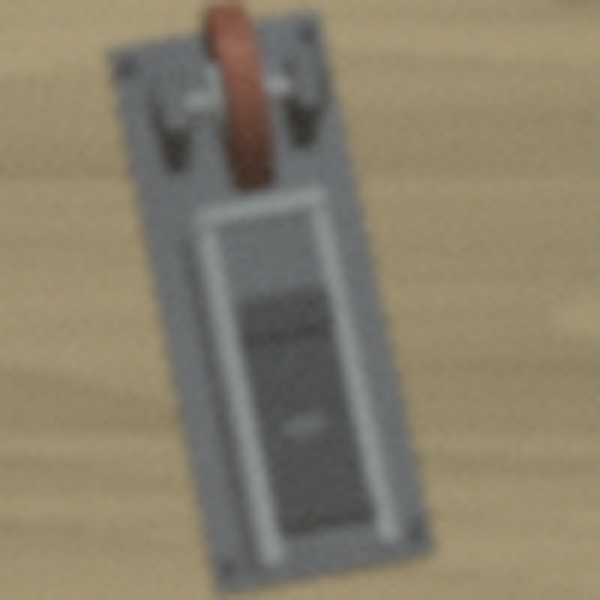

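```bash
cat > fit.py <<'E'
from h import *
from scipy.optimize import least_squares
def o(n,c,r):
    oc,orr=(180,180) if n=="scene" else (230,115)
    return ((r+.5)/6-.5+orr,(c+.5)/6-.5+oc)
# (cam, col,row, z, axis, val)
D=[("top",218,225,.066,1,.026),("top",278,550,.066,1,.026),("top",322,225,.066,1,-.026),("top",376,530,.066,1,-.026),
("top",199,230,.066,1,.034),("top",260,555,.066,1,.034),("top",332,225,.066,1,-.034),("top",397,530,.066,1,-.034),
("top",220,219,.070,0,.069),("top",315,206,.070,0,.069),
("scene",165,100,.066,1,-.026),("scene",202,390,.066,1,-.026),("scene",295,75,.066,1,.026),("scene",350,370,.066,1,.026),
("scene",143,100,.066,1,-.034),("scene",185,430,.066,1,-.034),("scene",318,75,.066,1,.034),("scene",372,370,.066,1,.034),
("scene",215,408,.070,0,.069),("scene",340,388,.070,0,.069)]
W=np.array([atz(n,o(n,c,r),z) for n,c,r,z,a,v in D]);ax=np.array([d[4] for d in D]);val=np.array([d[5] for d in D])
cam=np.array([d[0]=="scene" for d in D])
def f(p,m=slice(None)):
    d=W[:,:2]-p[:2];c,s=np.cos(p[2]),np.sin(p[2])
    L=np.c_[c*d[:,0]+s*d[:,1],-s*d[:,0]+c*d[:,1]]
    return ((L[np.arange(len(D)),ax]-val)*1000)[m]
for nm,m in(("both",slice(None)),("scene",cam),("top",~cam)):
    s=least_squares(f,[.59,-.07,.17],args=(m,),x_scale=[.01,.01,.1]);print(nm,np.round(s.x,4),np.degrees(s.x[2]))
    if nm=="both": print(np.round(s.fun,1)); p=s.x
c,s=np.cos(p[2]),np.sin(p[2])
for t,n,cc,r,z in(("slot","top",305,427,.068),("slot","scene",243,186,.068),("lipRearTop","scene",163,57,.088),("lipRearTop","scene",288,42,.088),("lip rear top?","top",283,532,.088),("lip","top",372,515,.088)):
    w=atz(n,o(n,cc,r),z);d=w[:2]-p[:2];print(t,n,np.round(w,4),"rig frame mm",np.round(1000*np.array([c*d[0]+s*d[1],-s*d[0]+c*d[1]]),1))
# stand/screw
E
python3 fit.py
python3 - <<'E'
import cv2
a=cv2.imread("pics/scene0.png"); b=cv2.imread("pics/top0.png")
cv2.imwrite("pics/s0e.png",cv2.resize(a[185:245,295:385],None,fx=8,fy=8,interpolation=cv2.INTER_CUBIC))
cv2.imwrite("pics/t0e.png",cv2.resize(b[170:220,155:230],None,fx=8,fy=8,interpolation=cv2.INTER_CUBIC))
E
```

```text
both [ 0.5931 -0.0706  0.1652] 9.462897413955615
[-0.9  0.6 -2.   1.7  1.2  2.1  0.9 -0.7  1.3 -0.8 -1.3  0.2 -1.   0.2
 -1.9  0.9  0.1 -0.2  0.5 -1. ]
scene [ 0.5928 -0.0709  0.1738] 9.95523529560214
top [ 0.5933 -0.0704  0.1577] 9.03296232029651
slot top [ 0.5487 -0.0768  0.068 ] rig frame mm [-44.7   1.2]
slot scene [ 0.5555 -0.0787  0.068 ] rig frame mm [-38.3  -1.8]
lipRearTop scene [ 0.5044 -0.1118  0.088 ] rig frame mm [-94.2 -26.1]
lipRearTop scene [ 0.4958 -0.0636  0.088 ] rig frame mm [-94.7  22.9]
lip rear top? top [ 0.4921 -0.0631  0.088 ] rig frame mm [-98.4  24. ]
lip top [ 0.4998 -0.1077  0.088 ] rig frame mm [-98.1 -21.3]
```

```bash
sleep 1
```

```text
(no output)
```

View pics/s0e.png

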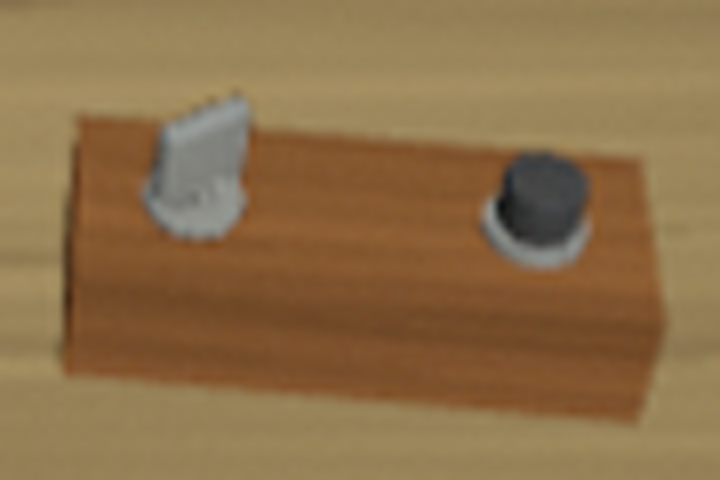

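View pics/t0e.png

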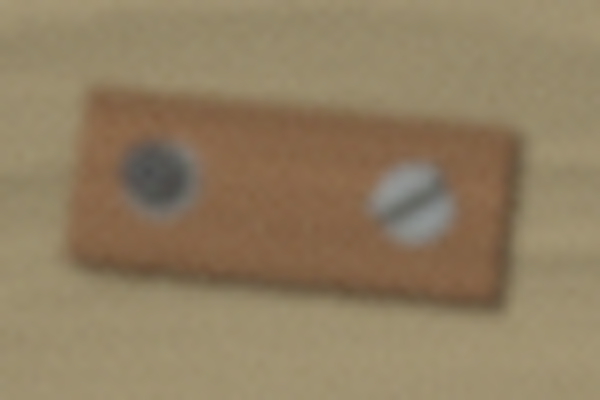

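```bash
python3 - <<'E'
from h import *
def o(n,c,r):
    oc,orr=(295,185) if n=="scene" else (155,170)
    return ((r+.5)/8-.5+orr,(c+.5)/8-.5+oc)
for t,n,c,r,z in(("fl","scene",194,203,.046),("fl","top",413,203,.046),("fl","top",413,203,.05),("w1","scene",163,135,.078),("w2","scene",245,100,.078),("w1","top",378,222,.078),("w2","top",447,182,.078),("st a","top",92,92,.042),("b","top",520,130,.042),("c","top",503,303,.042),("d","top",70,262,.042),
 ("sa","scene",80,117,.042),("sb","scene",640,157,.042),("sc","scene",665,320,.042),("sd","scene",75,275,.042),("bolt","top",157,175,.06)):
    print(t,n,np.round(atz(n,o(n,c,r),z),4))
E
```

```text
fl scene [0.5329 0.1516 0.046 ]
fl top [0.5279 0.1537 0.046 ]
fl top [0.5272 0.1532 0.05  ]
w1 scene [0.5372 0.1387 0.078 ]
w2 scene [0.5226 0.1643 0.078 ]
w1 top [0.5156 0.1627 0.078 ]
w2 top [0.5305 0.1366 0.078 ]
st a top [0.575  0.2806 0.042 ]
b top [0.5568 0.1124 0.042 ]
c top [0.4885 0.1191 0.042 ]
d top [0.5077 0.2879 0.042 ]
sa scene [0.4915 0.1221 0.042 ]
sb scene [0.5101 0.2901 0.042 ]
sc scene [0.5771 0.2819 0.042 ]
sd scene [0.5582 0.1143 0.042 ]
bolt top [0.5383 0.2506 0.06  ]
```

Rig: origin about (0.593, -0.071), yaw about 9.5°. Slot about -41 mm, within the stated 32 to 47. Screw: about (0.528, 0.152), wing x axis at about 29.5°. First I turn the tool to yaw 99.5°, so the jaws open along the guides, and go above the rest's lip.

```bash
cat >> h.py <<'E'
RIG=np.array([.593,-.0706]); RY=np.radians(9.5)
def rig2w(x,y): # mm
    c,s=np.cos(RY),np.sin(RY); return RIG+np.array([c*x-s*y,s*x+c*y])/1000
def w2rig(w):
    c,s=np.cos(RY),np.sin(RY); d=(np.asarray(w)[:2]-RIG)*1000; return np.array([c*d[0]+s*d[1],-s*d[0]+c*d[1]])
def go(xyz,yaw):
    """delta: first rotate about tool z by rz deg, then translation (cm) in turned frame"""
    s=readout.observe(); Rt=R.from_euler("xyz",[np.pi,0,np.radians(yaw)])
    rel=R.from_euler("xyz",s["orientation"]).inv()*Rt
    print("rotvec deg",np.round(np.degrees(rel.as_rotvec()),2),"then cm",np.round(Rt.inv().apply(np.asarray(xyz)-s["tcp_pos"])*100,2))
def st():
    s=readout.observe(); print("t",round(s["time_s"],2),"tcp",np.round(s["tcp_pos"],4),"rpy",np.round(np.degrees(s["orientation"]),2),"rig",np.round(w2rig(s["tcp_pos"]),1),"F",np.round(s["contact_force"],1),"op",round(s["opening"]*1000,1))
E
python3 -c "
from h import *
st();p=rig2w(-90,0);go([*p,.14],99.5)"
```

```text
t 1.3 tcp [0.2151 0.5062 0.2313] rpy [-180.     -0.    156.98] rig [-277.5  631.2] F [-0.1  0.7  0.3] op 85.4
rotvec deg [-0.    0.   57.48] then cm [-63.12  18.75   9.13]
```

Emit:
apply_moves([
  [[0,0,0,0,0,8.2],[0,0,0,0,0,8.2],[0,0,0,0,0,8.2],[0,0,0,0,0,8.2],[0,0,0,0,0,8.2],[0,0,0,0,0,8.2],[0,0,0,0,0,8.3]],
], grip=0.5, grip_force=20)

```text
time_s: 2.0
tcp_pos: [0.2151, 0.5062, 0.2313]
orientation: [3.142, 0.0, 1.73]
contact_force: [-0.2, 0.8, -0.1]
opening: 0.0429
```

Emit:
apply_moves([
  [[-3.95,1.17,0.4,0,0,0],[-3.95,1.17,0.4,0,0,0],[-3.95,1.17,0.4,0,0,0],[-3.95,1.17,0.4,0,0,0],[-3.95,1.17,0.4,0,0,0],[-3.95,1.17,0.4,0,0,0],[-3.95,1.17,0.4,0,0,0],[-3.95,1.17,0.4,0,0,0],[-3.95,1.17,0.4,0,0,0],[-3.95,1.17,0.4,0,0,0],[-3.95,1.17,0.4,0,0,0],[-3.95,1.17,0.4,0,0,0],[-3.95,1.17,0.4,0,0,0],[-3.95,1.17,0.4,0,0,0],[-3.95,1.17,0.4,0,0,0],[-3.95,1.17,0.4,0,0,0],[0,0,0,0,0,0],[0,0,0,0,0,0]],
])

```text
time_s: 3.8
tcp_pos: [0.5037, -0.0871, 0.1668]
orientation: [-3.141, -0.001, 1.734]
contact_force: [-0.1, 0.7, -0.1]
opening: 0.0425
```

```bash
python3 -c "
from h import *
st();p=rig2w(-90,0);go([*p,.14],99.5);go([*p,.0725],99.5)
for n in('scene','top'):
  im=read_camera(n);cv2.imwrite('pics/%s1.png'%n,im)
a=cv2.imread('pics/scene1.png')[130:280,150:300];b=cv2.imread('pics/top1.png')[110:260,200:350]
cv2.imwrite('pics/m1.png',cv2.resize(np.hstack([a,b]),None,fx=2.6,fy=2.6,interpolation=cv2.INTER_CUBIC))
"
```

```text
t 3.8 tcp [ 0.5037 -0.0871  0.1668] rpy [-1.7995e+02 -4.0000e-02  9.9370e+01] rig [-90.8  -1.5] F [-0.1  0.7 -0.1] op 42.5
rotvec deg [-0.05 -0.04 -0.13] then cm [0.15 0.08 2.68]
rotvec deg [-0.05 -0.04 -0.13] then cm [0.15 0.08 9.43]
```

View pics/m1.png

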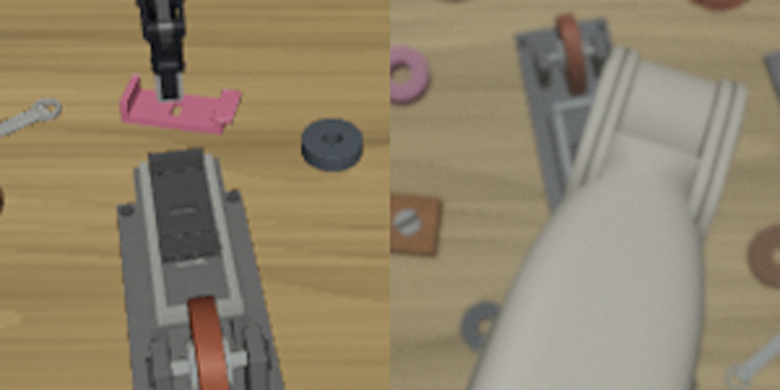

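Emit:
apply_moves([
  [[0.15,0.08,1.4,0,0,0],[0,0,1.4,0,0,0],[0,0,1.4,0,0,0],[0,0,1.4,0,0,0],[0,0,1.4,0,0,0],[0,0,1.0,0,0,0],[0,0,0,0,0,0]],
])

```text
time_s: 4.6
tcp_pos: [0.5035, -0.0837, 0.0866]
orientation: [-3.14, -0.001, 1.737]
contact_force: [-0.3, 0.2, 0.6]
opening: 0.0426
```

```bash
python3 -c "
from h import *
st()
im=read_camera('scene');cv2.imwrite('pics/s2.png',cv2.resize(im[150:270,170:290],None,fx=5,fy=5,interpolation=cv2.INTER_CUBIC))
"
```

```text
t 4.6 tcp [ 0.5035 -0.0837  0.0866] rpy [-1.7992e+02 -5.0000e-02  9.9550e+01] rig [-90.4   1.9] F [-0.3  0.2  0.6] op 42.6
```

View pics/s2.png

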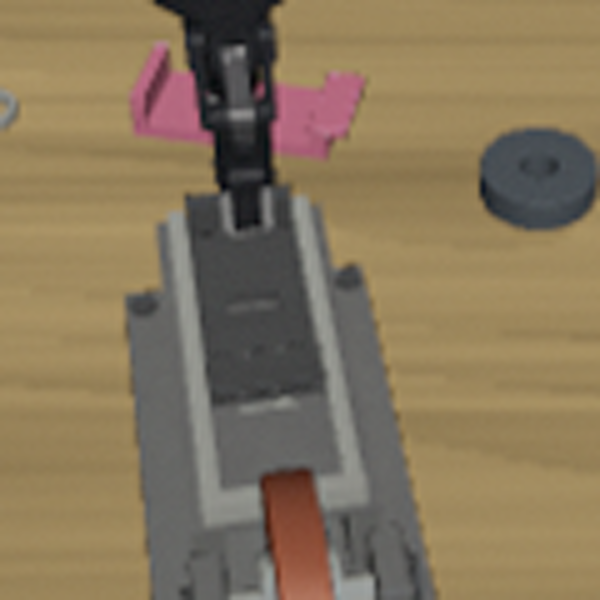

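Emit:
apply_moves([
  [[-0.1,0,0.7,0,0,0],[-0.1,0,0.7,0,0,0],[0,0,0,0,0,0]],
])

```text
time_s: 4.95
tcp_pos: [0.5043, -0.0867, 0.0725]
orientation: [-3.141, -0.0, 1.736]
contact_force: [1.0, 0.8, -0.3]
opening: 0.0427
```

Emit:
apply_moves([
  [[0,0.5,0,0,0,0],[0,0.5,0,0,0,0],[0,0.5,0,0,0,0],[0,0.3,0,0,0,0],[0,0.3,0,0,0,0],[0,0.3,0,0,0,0],[0,0.3,0,0,0,0]],
])

```text
time_s: 5.65
tcp_pos: [0.531, -0.0822, 0.0732]
orientation: [-3.141, -0.0, 1.736]
contact_force: [-4.4, -0.2, 2.7]
opening: 0.0423
```

```bash
python3 -c "
from h import *
st()"
```

```text
t 5.65 tcp [ 0.531  -0.0822  0.0732] rpy [-1.7994e+02 -1.0000e-02  9.9480e+01] rig [-63.1  -1.2] F [-4.4 -0.2  2.7] op 42.3
```

Emit:
apply_moves([
  [[0,0.4,0,0,0,0],[0,0.4,0,0,0,0],[0,0.4,0,0,0,0],[0,0,0,0,0,0]],
])

```text
time_s: 6.05
tcp_pos: [0.544, -0.0802, 0.0732]
orientation: [3.141, -0.0, 1.736]
contact_force: [-0.9, 0.3, 1.2]
opening: 0.0425
```

Emit:
apply_moves([
  [[0,0,0,0,0,0],[0,0,0,0,0,0],[0,0,0,0,0,0],[0,0,0,0,0,0],[0,0,0,0,0,0]],
], grip=1, grip_force=20)

```text
time_s: 6.55
tcp_pos: [0.5431, -0.0802, 0.0733]
orientation: [3.142, -0.0, 1.736]
contact_force: [-4.5, 0.1, 3.5]
opening: 0.0075
```

```bash
python3 -c "
from h import *
st()
im=read_camera('scene');cv2.imwrite('pics/s3.png',cv2.resize(im[150:270,170:290],None,fx=5,fy=5,interpolation=cv2.INTER_CUBIC))
"
```

```text
t 6.55 tcp [ 0.5431 -0.0802  0.0733] rpy [180.    -0.    99.48] rig [-50.8  -1.3] F [-4.5  0.1  3.5] op 7.5
```

View pics/s3.png

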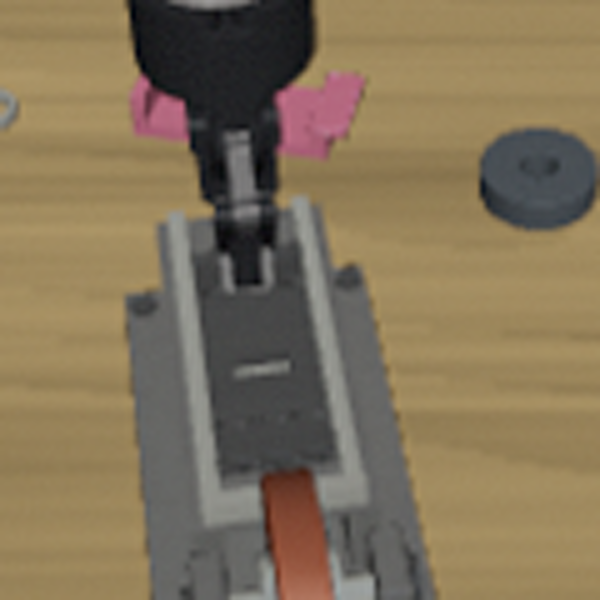

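Emit:
apply_moves([
  [[0,0,0,0,0,0],[0,0,0,0,0,0],[0,0,-1,0,0,0],[0,0,-1.5,0,0,0],[0,0,-1.5,0,0,0],[0,0,0,0,0,-8.2],[0,0,0,0,0,-8.2],[0,0,0,0,0,-8.2],[0,0,0,0,0,-8.2],[0,0,0,0,0,-8.2],[0,0,0,0,0,-8.2],[0,0,0,0,0,-8.2],[0,0,0,0,0,-8.2],[0,0,0,0,0,-8.2],[0,0,0,0,0,-8.2],[0,0,0,0,0,-8.0],[0,0,0,0,0,0]],
], grip=0)

```text
time_s: 8.3
tcp_pos: [0.5435, -0.0803, 0.114]
orientation: [-3.141, 0.001, -2.974]
contact_force: [-0.0, -0.1, -0.2]
opening: 0.0856
```

```bash
python3 -c "
from h import *
st();go([.5431,-.0802,.076],189.5)
im=read_camera('scene');cv2.imwrite('pics/s4.png',cv2.resize(im[150:270,170:290],None,fx=5,fy=5,interpolation=cv2.INTER_CUBIC))
"
```

```text
t 8.3 tcp [ 0.5435 -0.0803  0.114 ] rpy [-1.7998e+02  6.0000e-02 -1.7040e+02] rig [-50.4  -1.4] F [-0.  -0.1 -0.2] op 85.6
rotvec deg [-0.02  0.06  0.1 ] then cm [0.04 0.02 3.8 ]
```

View pics/s4.png

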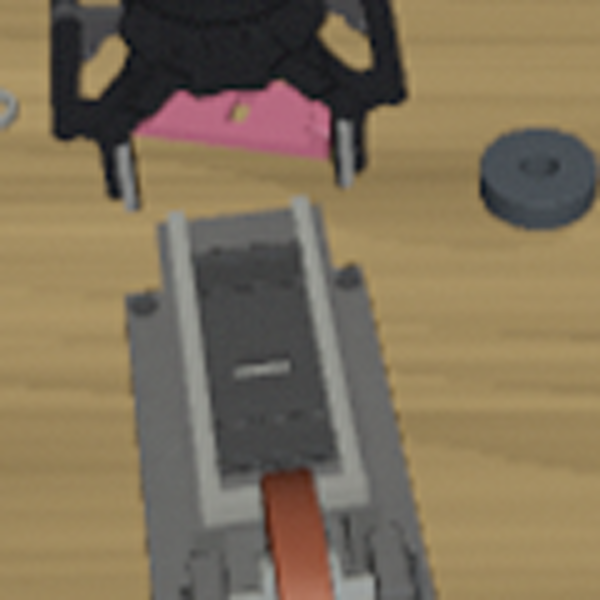

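Emit:
apply_moves([
  [[0,0,1.0,0,0,0],[0,0,1.0,0,0,0],[0,0,1.0,0,0,0],[0,0,0.8,0,0,0],[0,0,0,0,0,0]],
], grip=0.3)

```text
time_s: 8.85
tcp_pos: [0.5423, -0.0801, 0.0737]
orientation: [3.14, -0.002, -2.977]
contact_force: [-1.0, -0.3, 0.1]
opening: 0.0595
```

Emit:
apply_moves([
  [[0,0,0,0,0,0],[0,0,0,0,0,0]],
], grip=0.37)

```text
time_s: 9.05
tcp_pos: [0.5434, -0.0804, 0.0756]
orientation: [-3.141, 0.0, -2.976]
contact_force: [-0.1, 0.0, -0.4]
opening: 0.0539
```

Emit:
apply_moves([
  [[0,0,0,0,0,0],[0,0,0,0,0,0]],
], grip=0.4)

```text
time_s: 9.25
tcp_pos: [0.5433, -0.0801, 0.0757]
orientation: [3.141, 0.001, -2.976]
contact_force: [0.9, 1.4, 1.8]
opening: 0.0513
```

Emit:
apply_moves([
  [[0,0,0,0,0,0],[0,0,0,0,0,0]],
], grip=0.41)

```text
time_s: 9.45
tcp_pos: [0.5433, -0.0801, 0.0755]
orientation: [3.141, 0.0, -2.976]
contact_force: [-0.5, 3.7, 2.9]
opening: 0.0506
```

Emit:
apply_moves([
  [[0,0,0,0,0,0],[0,0,0,0,0,0]],
], grip=0.42)

```text
time_s: 9.65
tcp_pos: [0.5432, -0.0799, 0.0755]
orientation: [3.141, 0.0, -2.976]
contact_force: [-0.6, 4.3, 5.9]
opening: 0.0496
```

```bash
python3 -c "
from h import *
st()"
```

```text
t 9.65 tcp [ 0.5432 -0.0799  0.0755] rpy [ 1.7996e+02  3.0000e-02 -1.7051e+02] rig [-50.6  -1. ] F [-0.6  4.3  5.9] op 49.6
```

Emit:
apply_moves([
  [[0,0,0,0,0,0],[0,0,0,0,0,0],[0,0,-2,0,0,0],[0,0,-3,0,0,0],[0,0,-3,0,0,-6.7],[0,0,0,0,0,-6.7],[0,0,0,0,0,-6.6],[0,0,0,0,0,0]],
], grip=0.2)

```text
time_s: 10.45
tcp_pos: [0.5431, -0.0807, 0.1553]
orientation: [-3.141, -0.0, -2.626]
contact_force: [0.3, -0.1, -1.1]
opening: 0.0682
```

```bash
python3 -c "
from h import *
st();go([.5277,.1518,.12],209.5)"
```

```text
t 10.45 tcp [ 0.5431 -0.0807  0.1553] rpy [-1.7997e+02 -2.0000e-02 -1.5044e+02] rig [-50.8  -1.7] F [ 0.3 -0.1 -1.1] op 68.2
rotvec deg [-0.03 -0.02  0.06] then cm [-10.1   20.99   3.53]
```

Emit:
apply_moves([
  [[-1.68,3.5,0,0,0,0],[-1.68,3.5,0,0,0,0],[-1.68,3.5,0,0,0,0],[-1.68,3.5,0.5,0,0,0],[-1.68,3.5,1.5,0,0,0],[-1.7,3.5,1.5,0,0,0],[0,0,0,0,0,0],[0,0,0,0,0,0]],
])

```text
time_s: 11.25
tcp_pos: [0.5273, 0.1528, 0.1197]
orientation: [3.142, -0.001, -2.628]
contact_force: [0.2, 0.6, -0.7]
opening: 0.0682
```

```bash
python3 -c "
from h import *
st();go([.5277,.1518,.051],209.5)
im=read_camera('scene');cv2.imwrite('pics/s5.png',cv2.resize(im[140:250,270:390],None,fx=5,fy=5,interpolation=cv2.INTER_CUBIC))
"
```

```text
t 11.25 tcp [0.5273 0.1528 0.1197] rpy [ 1.8000e+02 -8.0000e-02 -1.5056e+02] rig [-27.9 231.2] F [ 0.2  0.6 -0.7] op 68.2
rotvec deg [ 0.   -0.08 -0.06] then cm [ 0.02 -0.11  6.87]
```

View pics/s5.png

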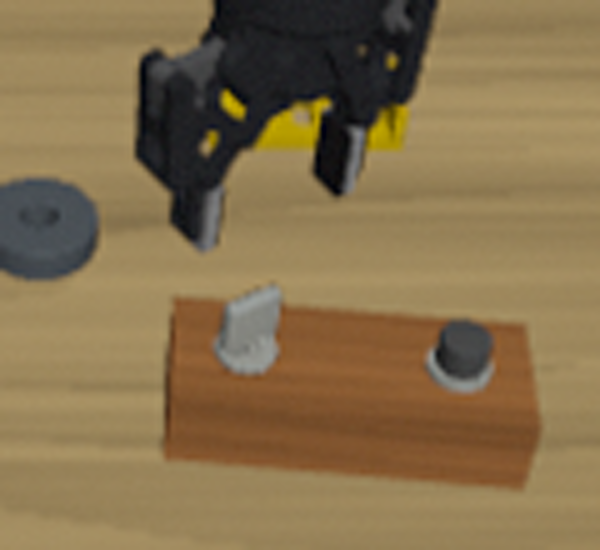

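The silver part with the flat wing (crop 250,315) is the screw, and the dark round head (463,345) is the plain bolt. The jaws stand across the wing's width. I'll centre it that way first.

Emit:
apply_moves([
  [[0,-0.1,1.5,0,0,0],[0,0,1.5,0,0,0],[0,0,1.5,0,0,0],[0,0,1.3,0,0,0],[0,0,1.0,0,0,0],[0,0,0,0,0,0]],
])

```text
time_s: 11.9
tcp_pos: [0.5279, 0.1503, 0.0514]
orientation: [3.141, -0.002, -2.629]
contact_force: [0.5, 0.0, 0.3]
opening: 0.0686
```

Emit:
apply_moves([
  [[0,0,0,0,0,0],[0,0,0,0,0,0],[0,0,0,0,0,0],[0,0,0,0,0,0]],
], grip=0.66, grip_force=20)

```text
time_s: 12.3
tcp_pos: [0.5287, 0.1513, 0.053]
orientation: [-3.141, 0.001, -2.627]
contact_force: [-0.9, -0.6, 4.5]
opening: 0.0295
```

```bash
python3 -c "
from h import *
st()
im=read_camera('scene');cv2.imwrite('pics/s6.png',cv2.resize(im[140:250,270:390],None,fx=5,fy=5,interpolation=cv2.INTER_CUBIC))
"
```

```text
t 12.3 tcp [0.5287 0.1513 0.053 ] rpy [-1.7996e+02  7.0000e-02 -1.5052e+02] rig [-26.8 229.5] F [-0.9 -0.6  4.5] op 29.5
```

View pics/s6.png

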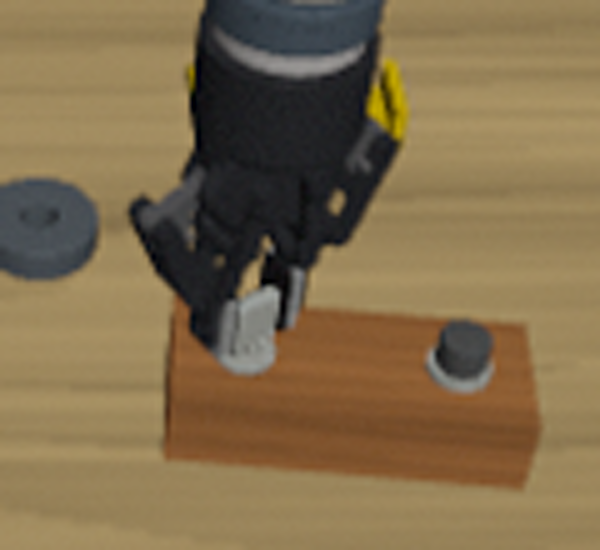

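Emit:
apply_moves([
  [[0,0,0,0,0,0],[0,0,0,0,0,0],[0,0,-1.5,0,0,0],[0,0,-3,0,0,0],[0,0,0,0,0,8.2],[0,0,0,0,0,8.2],[0,0,0,0,0,8.2],[0,0,0,0,0,8.2],[0,0,0,0,0,8.2],[0,0,0,0,0,8.2],[0,0,0,0,0,8.2],[0,0,0,0,0,8.2],[0,0,0,0,0,8.2],[0,0,0,0,0,8.2],[0,0,0,0,0,8],[0,0,0,0,0,0],[0,0,0,0,0,0]],
], grip=0.3)

```text
time_s: 14.05
tcp_pos: [0.5281, 0.1514, 0.0972]
orientation: [-3.141, -0.0, 2.089]
contact_force: [0.1, 0.4, -0.1]
opening: 0.0597
```

```bash
python3 -c "
from h import *
st();go([.5287,.1513,.051],119.5)"
```

```text
t 14.05 tcp [0.5281 0.1514 0.0972] rpy [-1.7999e+02 -1.0000e-02  1.1972e+02] rig [-27.3 229.7] F [ 0.1  0.4 -0.1] op 59.7
rotvec deg [-0.01 -0.01  0.22] then cm [-0.04  0.04  4.62]
```

Emit:
apply_moves([
  [[-0.04,0.04,1.5,0,0,0],[0,0,1.5,0,0,0],[0,0,1.0,0,0,0],[0,0,0.6,0,0,0],[0,0,0,0,0,0]],
])

```text
time_s: 14.55
tcp_pos: [0.5284, 0.1512, 0.0506]
orientation: [-3.14, -0.001, 2.086]
contact_force: [0.1, -0.7, 0.7]
opening: 0.06
```

```bash
python3 -c "
from h import *
st();go([.5287,.1513,.051],119.5)"
```

```text
t 14.55 tcp [0.5284 0.1512 0.0506] rpy [-1.7993e+02 -3.0000e-02  1.1954e+02] rig [-27.1 229.4] F [ 0.1 -0.7  0.7] op 60.0
rotvec deg [-0.07 -0.03  0.04] then cm [-0.    0.03 -0.04]
```

Emit:
apply_moves([
  [[0,0,0,0,0,0],[0,0,0,0,0,0],[0,0,0,0,0,0],[0,0,0,0,0,0],[0,0,0,0,0,0]],
], grip=1, grip_force=40)

```text
time_s: 15.05
tcp_pos: [0.5291, 0.1513, 0.0519]
orientation: [3.141, 0.0, 2.085]
contact_force: [-0.5, 0.8, 4.5]
opening: 0.0084
```

```bash
python3 -c "
from h import *
st()
im=read_camera('scene');cv2.imwrite('pics/s7.png',cv2.resize(im[140:250,270:390],None,fx=5,fy=5,interpolation=cv2.INTER_CUBIC))
"
```

```text
t 15.05 tcp [0.5291 0.1513 0.0519] rpy [1.7994e+02 2.0000e-02 1.1948e+02] rig [-26.4 229.4] F [-0.5  0.8  4.5] op 8.4
```

View pics/s7.png

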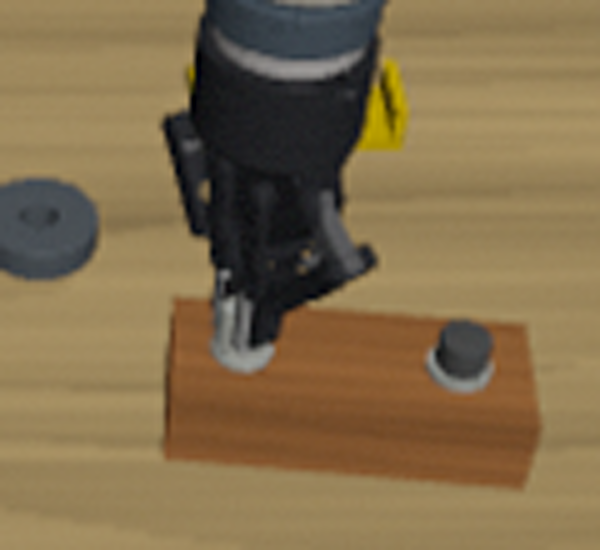

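Emit:
apply_moves([
  [[0,0,-1,0,0,0],[0,0,-2,0,0,0],[0,0,-2.5,0,0,0],[0,0,-2.5,0,0,0],[0,0,-2,0,0,0],[0,0,-1,0,0,6.7],[0,0,0,0,0,6.7],[0,0,0,0,0,6.6],[0,0,0,0,0,0],[0,0,0,0,0,0]],
])

```text
time_s: 16.1
tcp_pos: [0.5286, 0.1512, 0.1615]
orientation: [-3.141, -0.0, 1.74]
contact_force: [0.1, 0.0, -0.7]
opening: 0.0085
```

```bash
python3 -c "
from h import *
st();go([.5934,-.0713,.14],99.5)
for n in('scene','top'):
  im=read_camera(n);cv2.imwrite('pics/%s8.png'%n,im)
a=cv2.imread('pics/scene8.png')
cv2.imwrite('pics/s8.png',cv2.resize(a[100:270,190:390],None,fx=4,fy=4,interpolation=cv2.INTER_CUBIC))
b=cv2.imread('pics/top8.png')
cv2.imwrite('pics/t8.png',cv2.resize(b[115:215,230:330],None,fx=6,fy=6,interpolation=cv2.INTER_CUBIC))
"
```

```text
t 16.1 tcp [0.5286 0.1512 0.1615] rpy [-179.99   -0.     99.67] rig [-26.9 229.4] F [ 0.1  0.  -0.7] op 8.5
rotvec deg [-0.01 -0.    0.17] then cm [-23.01   2.72   2.15]
```

View pics/s8.png

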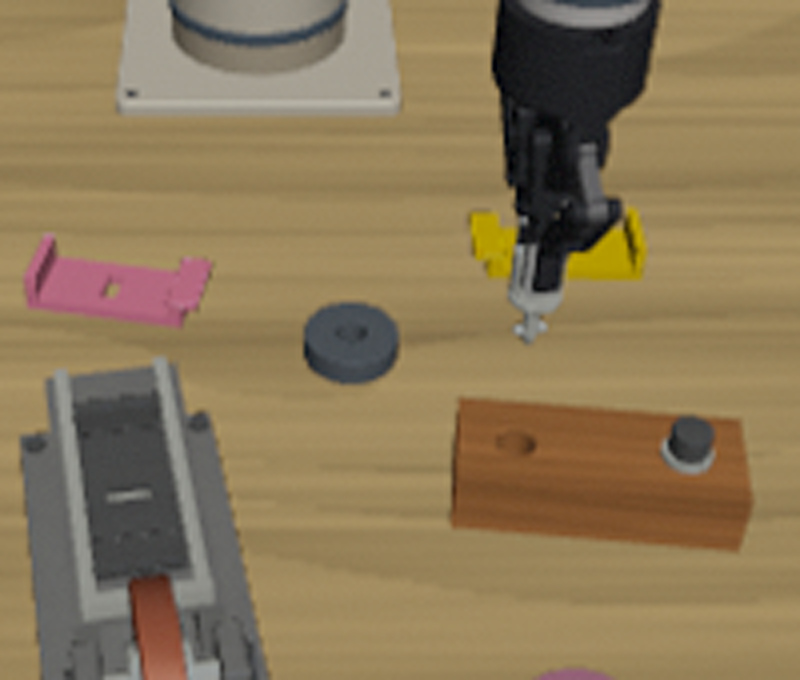

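View pics/t8.png

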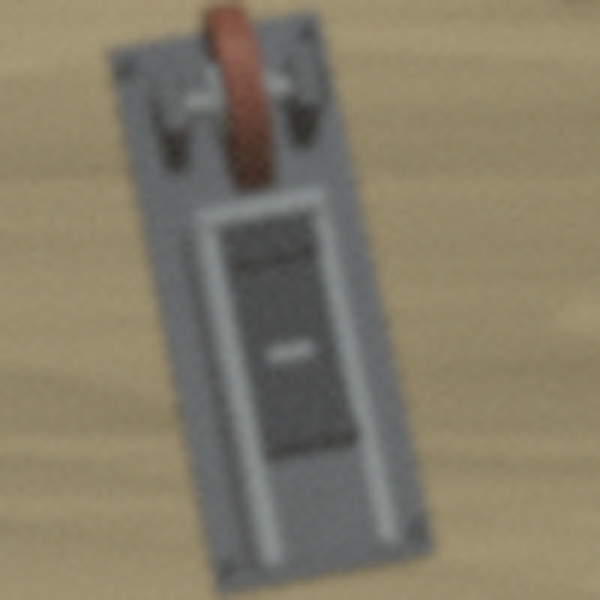

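Emit:
apply_moves([
  [[-2.9,0.34,0,0,0,0.2],[-2.9,0.34,0,0,0,0],[-2.9,0.34,0,0,0,0],[-2.9,0.34,0,0,0,0],[-2.9,0.34,0,0,0,0],[-2.9,0.34,0,0,0,0],[-2.9,0.34,0,0,0,0],[-2.7,0.34,0,0,0,0],[0,0,1,0,0,0],[0,0,1,0,0,0],[0,0,0,0,0,0]],
])

```text
time_s: 17.3
tcp_pos: [0.5916, -0.0705, 0.1394]
orientation: [-3.139, -0.002, 1.734]
contact_force: [0.6, 0.3, -0.9]
opening: 0.0081
```

```bash
python3 -c "
from h import *
st();go([.5934,-.0713,.14],99.5)
print('slot top',atz('top',(115+351.5/6-.5,230+291.5/6-.5),.068))
im=read_camera('scene');
cv2.imwrite('pics/s9.png',cv2.resize(im[130:270,170:300],None,fx=5,fy=5,interpolation=cv2.INTER_CUBIC))
"
```

```text
t 17.3 tcp [ 0.5916 -0.0705  0.1394] rpy [-1.7983e+02 -9.0000e-02  9.9340e+01] rig [-1.4  0.3] F [ 0.6  0.3 -0.9] op 8.1
rotvec deg [-0.17 -0.09 -0.16] then cm [-0.11  0.16 -0.06]
slot top [ 0.5885233  -0.07065337  0.068     ]
```

View pics/s9.png

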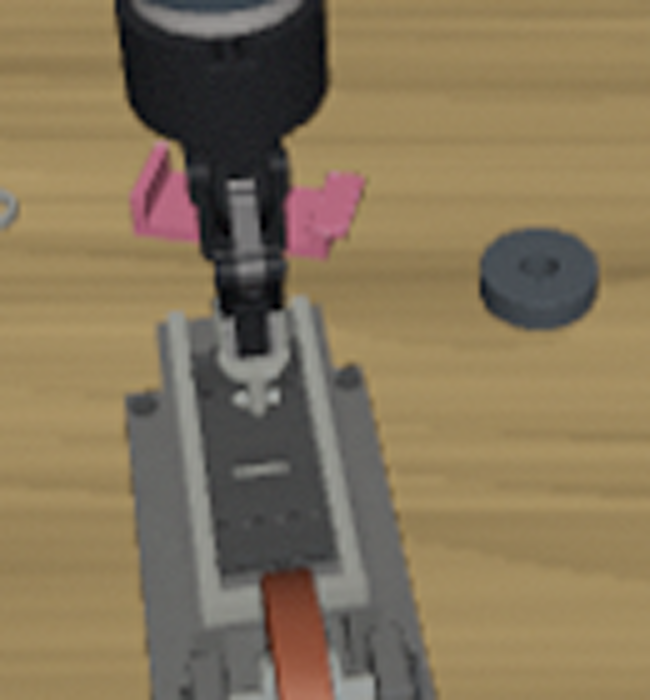

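```bash
python3 -c "
from h import *
st();go([.5934,-.0713,.115],99.5)
f=lambda rc:((rc-[130,170]+.5)*5-.5)
for P in([.5916,-.0705,.107],[.5934,-.0713,.068],[.5916,-.0705,.0975]): print(f(proj('scene',P)[0])[::-1])
"
```

```text
t 17.35 tcp [ 0.592  -0.0704  0.1403] rpy [-1.7989e+02 -6.0000e-02  9.9360e+01] rig [-1.   0.4] F [-0.2 -0.3 -0.2] op 8.0
rotvec deg [-0.11 -0.06 -0.14] then cm [-0.12  0.12  2.53]
[260.01670009 400.20380726]
[263.5769809 465.7453921]
[261.41988605 415.8086966 ]
```

Emit:
apply_moves([
  [[-0.12,0.12,0.8,0,0,0],[0,0,0.8,0,0,0],[0,0,0.8,0,0,0],[0,0,0,0,0,0],[0,0,0,0,0,0]],
])

```text
time_s: 17.85
tcp_pos: [0.594, -0.0722, 0.117]
orientation: [-3.141, -0.0, 1.733]
contact_force: [-1.2, 0.0, -0.9]
opening: 0.0083
```

```bash
python3 -c "
from h import *
st();go([.5934,-.0713,.115],99.5)
im=read_camera('scene');
cv2.imwrite('pics/s10.png',cv2.resize(im[180:250,190:260],None,fx=8,fy=8,interpolation=cv2.INTER_CUBIC))
"
```

```text
t 17.85 tcp [ 0.594  -0.0722  0.117 ] rpy [-1.7997e+02 -1.0000e-02  9.9290e+01] rig [ 0.8 -1.8] F [-1.2  0.  -0.9] op 8.3
rotvec deg [-0.03 -0.01 -0.21] then cm [ 0.1  -0.05  0.2 ]
```

View pics/s10.png

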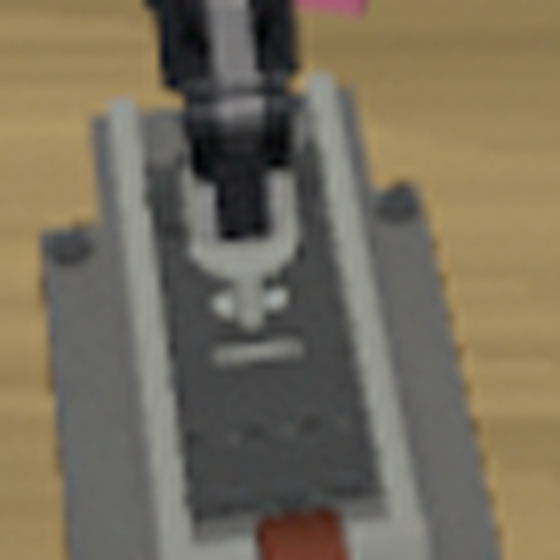

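Emit:
apply_moves([
  [[0.1,-0.05,0.3,0,0,-0.2],[0,0,0.4,0,0,0],[0,0,0.3,0,0,0],[0,0,0,0,0,0]],
])

```text
time_s: 18.3
tcp_pos: [0.5932, -0.0714, 0.1067]
orientation: [-3.141, -0.0, 1.736]
contact_force: [-0.3, 0.2, -0.4]
opening: 0.0089
```

```bash
python3 -c "
from h import *
st();go([.5934,-.0713,.098],99.5)
"
```

```text
t 18.3 tcp [ 0.5932 -0.0714  0.1067] rpy [-1.7996e+02 -2.0000e-02  9.9480e+01] rig [ 0.1 -0.8] F [-0.3  0.2 -0.4] op 8.9
rotvec deg [-0.04 -0.02 -0.02] then cm [0.01 0.02 0.87]
```

Emit:
apply_moves([
  [[0,0,0.2,0,0,0],[0,0,0.2,0,0,0],[0,0,0,0,0,0]],
])

```text
time_s: 18.6
tcp_pos: [0.5934, -0.0714, 0.103]
orientation: [-3.141, -0.0, 1.736]
contact_force: [-0.4, -1.0, -0.2]
opening: 0.0081
```

Emit:
apply_moves([
  [[0,0,0.15,0,0,0],[0,0,0.15,0,0,0],[0,0,0,0,0,0]],
])

```text
time_s: 18.9
tcp_pos: [0.5934, -0.0714, 0.1001]
orientation: [-3.141, -0.0, 1.736]
contact_force: [-0.8, -1.1, -1.2]
opening: 0.0084
```

Emit:
apply_moves([
  [[0,0,0.1,0,0,0],[0,0,0.1,0,0,0],[0,0,0,0,0,0]],
])

```text
time_s: 19.2
tcp_pos: [0.5935, -0.0714, 0.0981]
orientation: [-3.141, -0.0, 1.736]
contact_force: [-0.3, 0.0, -0.3]
opening: 0.0082
```

Emit:
apply_moves([
  [[0,0,0.1,0,0,0],[0,0,0.05,0,0,0],[0,0,0,0,0,0]],
])

```text
time_s: 19.5
tcp_pos: [0.5937, -0.0715, 0.0976]
orientation: [3.141, 0.001, 1.736]
contact_force: [-1.7, 0.3, 6.1]
opening: 0.008
```

Emit:
apply_moves([
  [[0,0.1,0,0,0,0],[0,0.1,0,0,0,0],[0,0.1,0,0,0,0]],
])

```text
time_s: 19.8
tcp_pos: [0.5953, -0.0712, 0.0974]
orientation: [-3.14, 0.001, 1.736]
contact_force: [-9.5, -2.5, 10.7]
opening: 0.0082
```

Emit:
apply_moves([
  [[0,0.1,0,0,0,0],[0,0.1,0,0,0,0]],
])

```text
time_s: 20.0
tcp_pos: [0.5966, -0.071, 0.0974]
orientation: [-3.138, 0.001, 1.736]
contact_force: [-9.8, -1.7, 8.8]
opening: 0.0083
```

```bash
python3 -c "
from h import *
st()
"
```

```text
t 20.0 tcp [ 0.5966 -0.071   0.0974] rpy [-1.7982e+02  4.0000e-02  9.9450e+01] rig [ 3.5 -1. ] F [-9.8 -1.7  8.8] op 8.3
```

Emit:
apply_moves([
  [[0,0.1,0,0,0,0],[0,0.1,0,0,0,0]],
])

```text
time_s: 20.2
tcp_pos: [0.5993, -0.0705, 0.097]
orientation: [-3.14, 0.0, 1.736]
contact_force: [-5.4, -0.6, 3.2]
opening: 0.0083
```

Emit:
apply_moves([
  [[0,0.1,0,0,0,0],[0,0.1,0,0,0,0]],
])

```text
time_s: 20.4
tcp_pos: [0.6014, -0.0701, 0.0968]
orientation: [-3.14, 0.0, 1.736]
contact_force: [-5.2, -0.8, 2.5]
opening: 0.0082
```

Emit:
apply_moves([
  [[0,0,0.1,0,0,0],[0,0,0,0,0,0]],
])

```text
time_s: 20.6
tcp_pos: [0.6018, -0.0701, 0.0956]
orientation: [-3.14, -0.0, 1.736]
contact_force: [-3.9, -0.2, 0.9]
opening: 0.0083
```

```bash
python3 -c "
from h import *
st()
"
```

```text
t 20.6 tcp [ 0.6018 -0.0701  0.0956] rpy [-179.93   -0.     99.47] rig [ 8.7 -0.9] F [-3.9 -0.2  0.9] op 8.3
```

Emit:
apply_moves([
  [[0,0,0.1,0,0,0],[0,0,0,0,0,0]],
])

```text
time_s: 20.8
tcp_pos: [0.6022, -0.07, 0.0946]
orientation: [-3.141, -0.0, 1.736]
contact_force: [-3.3, -0.2, -0.2]
opening: 0.0082
```

Emit:
apply_moves([
  [[0,0,0.1,0,0,0],[0,0,0,0,0,0]],
])

```text
time_s: 21.0
tcp_pos: [0.6024, -0.0699, 0.0936]
orientation: [-3.141, -0.0, 1.736]
contact_force: [-2.5, -1.1, 0.2]
opening: 0.0082
```

Emit:
apply_moves([
  [[0,0,0.1,0,0,0],[0,0,0,0,0,0]],
])

```text
time_s: 21.2
tcp_pos: [0.6024, -0.07, 0.0926]
orientation: [-3.142, -0.0, 1.736]
contact_force: [-3.1, -0.9, 0.1]
opening: 0.0081
```

Emit:
apply_moves([
  [[0,0,0.1,0,0,0],[0,0,0.1,0,0,0],[0,0,0,0,0,0]],
])

```text
time_s: 21.5
tcp_pos: [0.6024, -0.07, 0.0906]
orientation: [-3.142, -0.0, 1.736]
contact_force: [-3.3, -0.9, 0.1]
opening: 0.0084
```

Emit:
apply_moves([
  [[0,0,0.1,0,0,0],[0,0,0.1,0,0,0],[0,0,0,0,0,0]],
])

```text
time_s: 21.8
tcp_pos: [0.6024, -0.07, 0.0886]
orientation: [-3.142, -0.0, 1.736]
contact_force: [-3.4, -1.2, -0.6]
opening: 0.0085
```

```bash
python3 -c "
from h import *
st()
"
```

```text
t 21.8 tcp [ 0.6024 -0.07    0.0886] rpy [-180.     -0.     99.48] rig [ 9.4 -0.9] F [-3.4 -1.2 -0.6] op 8.5
```

Emit:
apply_moves([
  [[0,0,0.1,0,0,0],[0,0,0.1,0,0,0],[0,0,0.1,0,0,0],[0,0,0,0,0,0]],
])

```text
time_s: 22.2
tcp_pos: [0.6024, -0.07, 0.0855]
orientation: [-3.141, -0.0, 1.736]
contact_force: [-3.7, 0.1, 0.1]
opening: 0.0083
```

Emit:
apply_moves([
  [[0,0,0.1,0,0,0],[0,0,0.1,0,0,0],[0,0,0.1,0,0,0],[0,0,0,0,0,0]],
])

```text
time_s: 22.6
tcp_pos: [0.6024, -0.07, 0.0826]
orientation: [-3.141, -0.0, 1.736]
contact_force: [-2.9, -0.6, -0.2]
opening: 0.0083
```

Emit:
apply_moves([
  [[0,0,0.1,0,0,0],[0,0,0.1,0,0,0],[0,0,0.1,0,0,0],[0,0,0,0,0,0]],
])

```text
time_s: 23.0
tcp_pos: [0.6024, -0.07, 0.0796]
orientation: [-3.141, -0.0, 1.736]
contact_force: [-2.5, -0.8, 0.7]
opening: 0.0083
```

Emit:
apply_moves([
  [[0,0,0.1,0,0,0],[0,0,0,0,0,0]],
])

```text
time_s: 23.2
tcp_pos: [0.6024, -0.07, 0.0786]
orientation: [-3.141, -0.0, 1.736]
contact_force: [-2.3, -1.4, -0.1]
opening: 0.0082
```

Emit:
apply_moves([
  [[0,0,0.1,0,0,0],[0,0,0,0,0,0]],
])

```text
time_s: 23.4
tcp_pos: [0.6024, -0.07, 0.0779]
orientation: [3.141, 0.0, 1.736]
contact_force: [-3.8, -0.4, 2.7]
opening: 0.0085
```

```bash
python3 -c "
from h import *
st()
im=read_camera('scene');
cv2.imwrite('pics/s11.png',cv2.resize(im[170:260,180:270],None,fx=6,fy=6,interpolation=cv2.INTER_CUBIC))
"
```

```text
t 23.4 tcp [ 0.6024 -0.07    0.0779] rpy [179.99   0.    99.48] rig [ 9.4 -0.9] F [-3.8 -0.4  2.7] op 8.5
```

View pics/s11.png

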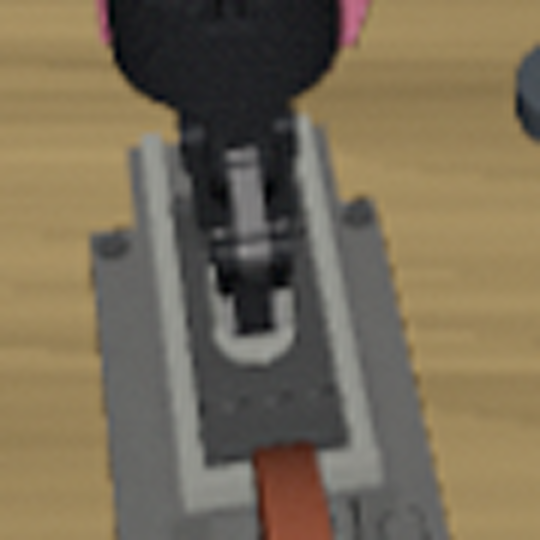

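Emit:
apply_moves([
  [[0,-0.08,0,0,0,0],[0,0,0,0,0,4],[0,0,0,0,0,4],[0,0,0,0,0,4],[0,0,0,0,0,4],[0,0,0,0,0,4]],
])

```text
time_s: 24.05
tcp_pos: [0.6022, -0.0699, 0.0779]
orientation: [3.141, -0.001, 1.384]
contact_force: [-0.6, 0.9, 1.3]
opening: 0.008
```

```bash
python3 -c "
from h import *
st();print(readout.observe()['ft_torque'])
"
```

```text
t 24.05 tcp [ 0.6022 -0.0699  0.0779] rpy [ 1.7994e+02 -3.0000e-02  7.9330e+01] rig [ 9.1 -0.9] F [-0.6  0.9  1.3] op 8.0
[0.04897341 0.26518097 0.03318429]
```

Turning freely, so I carry on.

Emit:
apply_moves([
  [[0,0,0,0,0,5],[0,0,0,0,0,5],[0,0,0,0,0,5],[0,0,0,0,0,5],[0,0,0,0,0,5],[0,0,0,0,0,5]],
])

```text
time_s: 24.65
tcp_pos: [0.6021, -0.0698, 0.0779]
orientation: [3.141, -0.001, 0.86]
contact_force: [-1.7, 0.9, 1.5]
opening: 0.0081
```

Emit:
apply_moves([
  [[0,0,0,0,0,5],[0,0,0,0,0,5],[0,0,0,0,0,5],[0,0,0,0,0,5],[0,0,0,0,0,5],[0,0,0,0,0,5],[0,0,0,0,0,5],[0,0,0,0,0,3],[0,0,0,0,0,0]],
])

```text
time_s: 25.55
tcp_pos: [0.602, -0.0698, 0.0779]
orientation: [-3.141, -0.001, 0.2]
contact_force: [-1.7, 1.8, 0.9]
opening: 0.0083
```

```bash
python3 -c "
from h import *
st();print(readout.observe()['ft_torque'])
im=read_camera('scene');
cv2.imwrite('pics/s12.png',cv2.resize(im[170:260,180:270],None,fx=6,fy=6,interpolation=cv2.INTER_CUBIC))
"
```

```text
t 25.55 tcp [ 0.602  -0.0698  0.0779] rpy [-1.7998e+02 -5.0000e-02  1.1460e+01] rig [ 9.  -0.7] F [-1.7  1.8  0.9] op 8.3
[ 0.29389891  0.35676889 -0.04523096]
```

View pics/s12.png

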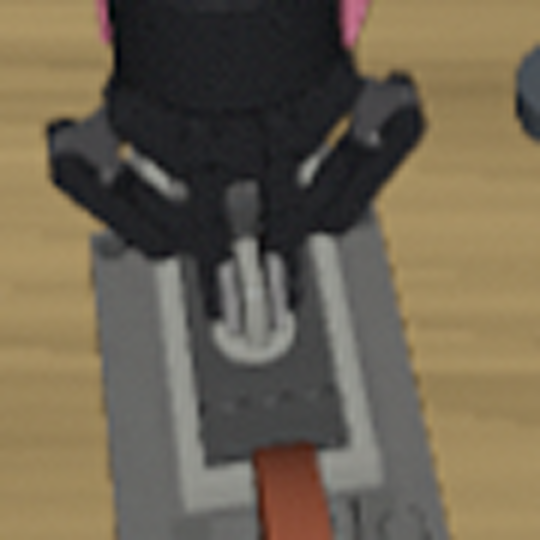

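Emit:
apply_moves([
  [[0,0,0,0,0,0],[0,0,0,0,0,0],[0,0,0,0,0,0],[0,0,0,0,0,0],[0,0,-1,0,0,0],[0,0,-2,0,0,0],[0,0,-3,0,0,0],[0,0,-4,0,0,0],[-2,0,-4,0,0,0],[-4,0,0,0,0,0],[-4,0,0,0,0,0],[0,0,0,0,0,0],[0,0,0,0,0,0]],
], grip=0.5)

```text
time_s: 26.9
tcp_pos: [0.5034, -0.0903, 0.2191]
orientation: [3.14, -0.002, 0.2]
contact_force: [-0.1, 0.2, 0.3]
opening: 0.0424
```

```bash
python3 -c "
from h import *
st()
im=read_camera('scene');cv2.imwrite('pics/scene13.png',im)
cv2.imwrite('pics/s13.png',cv2.resize(im[170:260,180:270],None,fx=6,fy=6,interpolation=cv2.INTER_CUBIC))
"
```

```text
t 26.9 tcp [ 0.5034 -0.0903  0.2191] rpy [ 1.7994e+02 -1.1000e-01  1.1430e+01] rig [-91.6  -4.6] F [-0.1  0.2  0.3] op 42.4
```

View pics/s13.png

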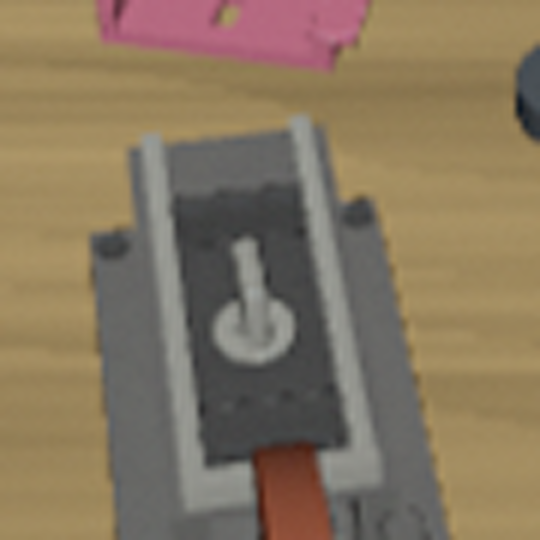

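View pics/scene13.png

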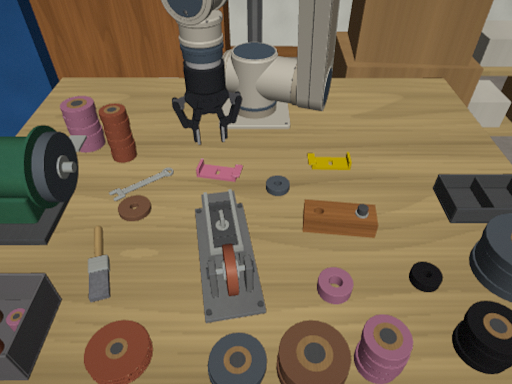

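The screw stands upright in the rest at scene (222,222). Its wing lies along the guides and its flange is flat on the rest. The bolt and the bystanders have not moved, and the gripper is clear.

```bash
python3 -c "
from cell import order
print(order.hand_in())"
```

```text
the job is handed in; nothing more can be done
None
```

The thumbscrew is through the rest and the hidden nut plate, turned 88° clockwise and released, and I handed the job in at about 27 s. No verdict was reported.

**What I did**
- I pushed the rest along by its lip until its slot was over the window, then gripped the lip both ways to measure where the slot was.
- I centred and gripped the thumbscrew, lowered it into the rest's slot and pressed it on the nut plate at about 6–11 N.
- Sliding rest and screw together along +x, the tip dropped into the nut plate's slot at about +6 mm or more from the window's centre. The screw then went down freely.

**Last checks**
- **Seating:** the flange met the rest at exactly the predicted height (TCP 77.9 mm above the bench, 2.7 N).
- **Turn:** the screw turned through the 88° with almost no resistance.
- **Forces:** no end-of-move wrist reading passed about 15 N.
- **Final picture:** the screw is upright with its wing along the guides, the plain bolt and bystanders are where they were, and the gripper is clear.

**What disagreed**
- The final screw position reads +9 mm from my estimate of the window's centre, 1 mm beyond the stated ±8 mm. The screw's play in the slots and my 1–3 mm camera error could account for it, and it is inside the 14 mm limit.
- The two cameras differed by up to about 7 mm in x, so I relied on the gripper measurements for the fit.

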